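# Re-index the roller-gap arm of a dough sheeter

### The arm

A 6-joint arm with a two-finger parallel gripper is mounted at the origin on the work surface. World frame = base frame: x ahead of the robot, y to its left, z up, the work surface at z = 0. Lengths are in m, angles in degrees, forces in N, time in s.
With the tool pointing down it reaches from about 0.325 to 0.775 m from the base axis. Payload 5.5 kg.
Tool frame: the origin (TCP) lies at the centre of the arm's flange, where the gripper is bolted on; the fingertips stand 182 mm ahead of it and the grasp point (between the pads) lies 163 mm ahead of it; z points along the fingers, y is the direction in which the jaws open and shut (so a half turn about z gives the same grasp; the last joint's range is limited). The gripper opens to 88 mm and grips with 3 to 60 N. Pads are 20 mm wide; open, the fingers measure 115 mm over their backs; the gripper's body (75 mm by 178 mm) begins 61 mm behind the grasp point.
Start: joints at [69.46, 5.22, 70.514, -0, 104.267, -3.249], TCP at [0.178, 0.573, 0.405] pointing down, gripper open.
Joint ranges: [-164.24, 164.24], [-49.07, 125.15], [9.68, 141.18], [-86.29, 266.29], [3.28, 154.24], [-151.56, 151.56]. Speed limits (degrees/s): [147.25, 147.25, 172.46, 180, 180, 180].

### API

Orientations are given as [roll, pitch, yaw] about the fixed x, y, z axes, in that order (R = Rz(yaw) Ry(pitch) Rx(roll)).
In Python, from station import r gives the robot as it stands. The module is installed in compiled form; this text tells all that it offers. Calls block until the motion is done:
- r.reach(position, orientation): joint-space move of the TCP to a pose.
- r.servo_line(position, rotation=None, speed=0.15): straight line of the TCP; rotation=None keeps the orientation; speed is the mean speed in m/s.
- r.move_joints(angles): joint-space move.
- r.let_go() and r.grab(squeeze=None): open the fingers fully, or close them until they stop; squeeze is the grip in N (None keeps the last).
- r.wait(seconds).
- r.inverse_kinematics(position, orientation): joint angles nearest the present ones, or None.
- r.sense(): the state.
- r.snapshot(name): name is "side" or "top" or "wrist"; returns a dict with "frame" (384x512x3 uint8, red, green, blue), "fx", "fy", "cx", "cy" (pixels), "R" (3x3) and "t" (3): a world point X has camera coordinates R X + t. Camera axes: x right, y down, z forward; pixel columns grow to the right and rows downward; lengths in m; the calibration is good to about 2 mm. The wrist camera is an equidistant fisheye: a pixel r from the principal point sees the ray r / f radians off the axis. A picture is of the moment at which its call begins. There is no depth.
A pose or a line that the arm cannot do raises r.IKError and nothing moves.
- r.hand_in(): hands the job in, once; it reports no verdict.
The state is a dict: "clock": time; "joints": joint angles; "joint_vel": joint speeds; "joint_torque": joint torques, N m; "tcp_pos": TCP position; "orientation": TCP orientation; "contact_force": force on the tool from outside, world axes, zero at the start; "torque": the same for the moment, N m; "opening": finger opening in m.
Only numpy, scipy, OpenCV 4.12 (cv2) and the standard library are available. Lean on these libraries where they do the work, as an engineer would, in place of code of your own. Each camera call takes 0.05 s, during which the arm holds its last target. There are 200 camera calls.

### The job

Set the dough sheeter's roller gap: pull the black plunger knob up out of its hole, swing the arm over to the hole that has the upright post behind it, and let the pin spring fully home in that hole, so that the arm is locked there and you have let go. Work gently: never force the arm sideways against a pin that is in a hole, and leave the jar, the cup and the pastry ring alone.

Things in the scene. Friction and masses are not known exactly. Their poses are not given: they have to be found in the camera images.
- sheeter: Fixed bench-top dough sheeter: white housing 280 x 310 x 110 mm high, two steel rollers and a tray on its +x side (reaching to x = 280 mm). Origin: centre of its underside; z up, x towards the rollers, y across.
- pivot (a point): The arm's vertical pivot axis, level with the top of the aluminium index plate (110 x 296 x 12 mm, on the housing); in the sheeter's frame at x -90, y 0, z 122 mm. Five 10 mm holes lie in the plate on an arc of 150 mm radius about it: the middle one straight towards the sheeter's +x (the pin starts there), two to each side, unevenly 48 to 64 mm apart.
- knob (a point): Centre of the black plunger knob, a cylinder 28 mm across, 24 mm high, axis upright, at the arm's end 150 mm from the pivot; 46 mm above the plate with the pin home, rising as it is pulled. In line below it: a 5 mm gap, an 18 mm wide barrel on the 22 mm wide arm (arm top 13 mm above the plate), and the 8 mm flat-ended pin. It does not turn by itself.
- swing_arm (a joint): Angle of the arm about its pivot, rad; 0 at the start (along the sheeter's x axis), positive counter-clockwise from above, stops at -0.86 and 0.86. It stays where it is left: moving it takes about 2 N at the knob (plus about 2 N when the pin drags on the plate).
- plunger (a joint): How far the knob is pulled up, m: 0 = pin home, 8 mm deep in a hole; 0.008 = pin resting on the plate between holes; 0.014 = end of travel. A spring pulls it down with 5 N at 0, 8 N at 0.008, 10.5 N at 0.014 (damped). In a hole the pin has 1 mm play each way along the arc.
- post_top (a point): Top centre of the upright steel post, 12 mm across, 20 mm high above the plate, that marks the wanted hole. Seen from the pivot it stands 17 to 39 mm beyond the hole, set by eye: along the arc it may be 11 mm off to either side, so the hole must be found by feel. Behind the other three free holes are flat screw heads, 12 mm across, 3 mm high.
- jar: Loose closed glass jar 70 mm across, 110 mm high; origin at the centre of its underside. Leave alone.
- cup: Loose open paper cup 80 mm across, 95 mm high; origin at the centre of its underside. Leave alone.
- cutter: Loose steel pastry ring 90 mm across, 45 mm high; origin at the centre of its underside. Leave alone.

How it is judged:
By the outcome, as a careful person would: the job done as asked, in the order asked, and still so for the second after the job is handed in, with the robot touching nothing.
It also fails if it takes over 45 s, if anything falls off the work surface, if the arm or the gripper's body presses on something with over 40 N, if the wrist force passes 120 N, or if a joint passes its speed limit or range.

## Working session

There is one attempt and no reset: what is moved stays moved. The work goes in short steps, each a Python script; the robot and the scene stay as the last script left them, time stands still between calls to the robot, and variables do not carry over. Pictures are saved under pics/ and viewed, about 8 in all and at most 12, crops included, and the job is handed in when it is done.

```bash
mkdir -p pics; python3 - <<'E'
from station import r
import cv2,numpy as np,pickle
d={n:r.snapshot(n) for n in("side","top","wrist")}
pickle.dump(d,open("s0.pkl","wb"))
for n in d:
    s=d[n]; print(n,s["fx"],s["fy"],s["cx"],s["cy"],np.round(s["R"],3).tolist(),np.round(s["t"],3).tolist())
im=[cv2.cvtColor(d[n]["frame"],cv2.COLOR_RGB2BGR) for n in("top","side")]
cv2.imwrite("pics/top.png",cv2.resize(im[0],(800,600),interpolation=cv2.INTER_CUBIC))
cv2.imwrite("pics/side.png",cv2.resize(im[1],(800,600),interpolation=cv2.INTER_CUBIC))
print(r.sense())
E
```

```text
side 369.8444177599942 369.8444177599942 256.2275622015357 195.35183011770914 [[0.706, -0.708, 0.019], [-0.39, -0.41, -0.824], [0.592, 0.574, -0.566]] [-0.374, 0.326, 0.825]
top 392.07216735401795 392.07216735401795 259.02512559803955 183.70958799335847 [[0.005, -1.0, 0.007], [-0.98, -0.006, -0.198], [0.198, -0.006, -0.98]] [-0.01, 0.553, 1.156]
wrist 297.3186396354542 297.3186396354542 262.06705938566284 194.57976374076247 [[0.296, 0.955, -0.001], [0.922, -0.286, 0.26], [0.248, -0.078, -0.966]] [-0.6, -0.031, 0.389]
{'clock': 0.15, 'joints': array([ 6.94623251e+01,  5.25364062e+00,  7.05654309e+01,  1.11587402e-03,
        1.04265866e+02, -3.24807111e+00]), 'joint_vel': array([ 0.1237715 , -0.02050672, -0.20360082,  0.04753073,  0.01296353,
        0.05162869]), 'joint_torque': array([ 1.80150837e-03, -4.47044528e+01, -4.06907558e+01,  6.99380832e-02,
        2.74743716e-02, -1.19215765e-04]), 'tcp_pos': array([0.17833229, 0.57294085, 0.40376772]), 'orientation': array([-1.79915260e+02, -5.89263969e-03,  1.62710666e+02]), 'contact_force': array([-1.23620672, -0.05811099,  0.83855822]), 'torque': array([ 0.01054109, -0.0198092 , -0.01320409]), 'opening': 0.08780306767402764}
```

View pics/top.png

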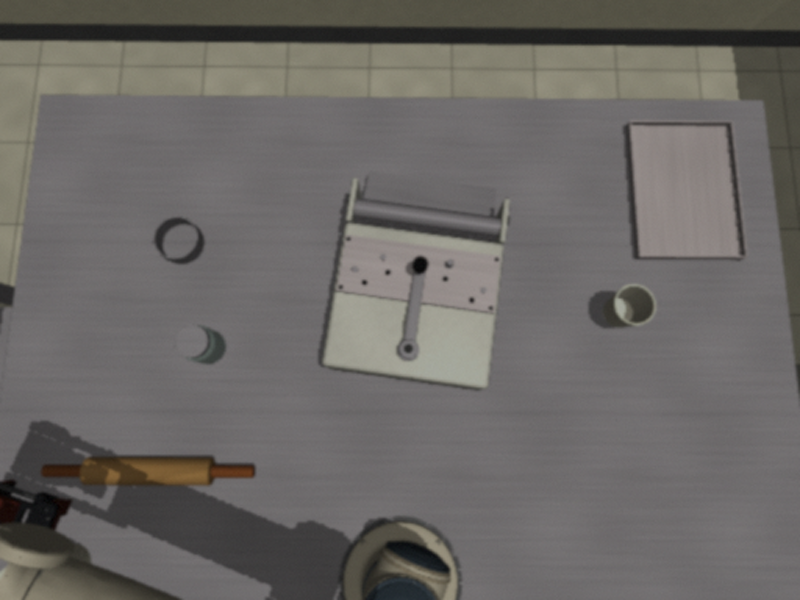

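View pics/side.png

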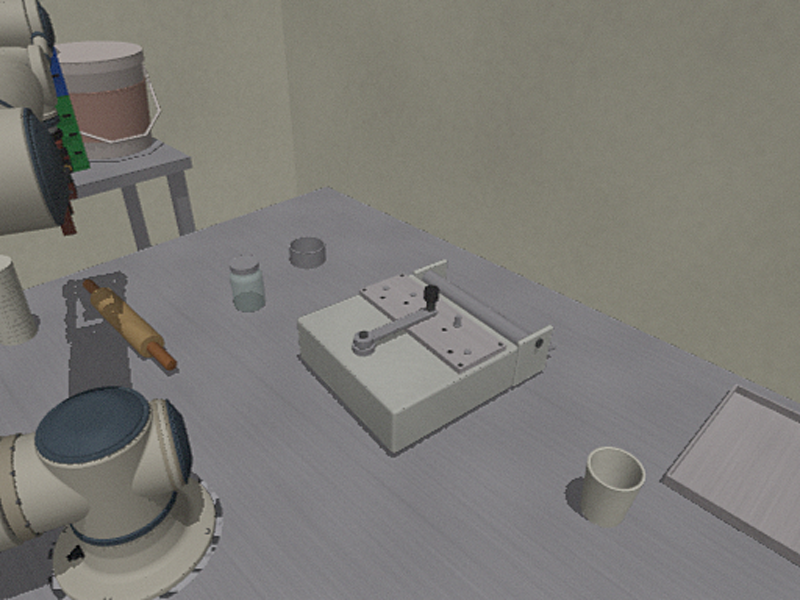

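The top view shows the sheeter at the centre, with the knob at (420,265), the pivot at (408,348) and holes at (365,282), (388,272), (445,279) and (472,300). In the side view the upright post is at (457,322), just right of the knob, so the wanted hole looks like the first one on the -y side. I'll enlarge both views to measure.

```bash
python3 - <<'E'
import cv2,numpy as np,pickle
d=pickle.load(open("s0.pkl","rb"))
def crop(n,x,y,w,h,k):
    im=cv2.cvtColor(d[n]["frame"],cv2.COLOR_RGB2BGR)[y:y+h,x:x+w]
    return cv2.resize(im,None,fx=k,fy=k,interpolation=cv2.INTER_CUBIC)
a=crop("top",205,145,125,90,6)
cv2.imwrite("pics/topc.png",a)
cv2.imwrite("pics/sidec.png",crop("side",215,165,130,80,6))
E
```

```text
(no output)
```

View pics/topc.png

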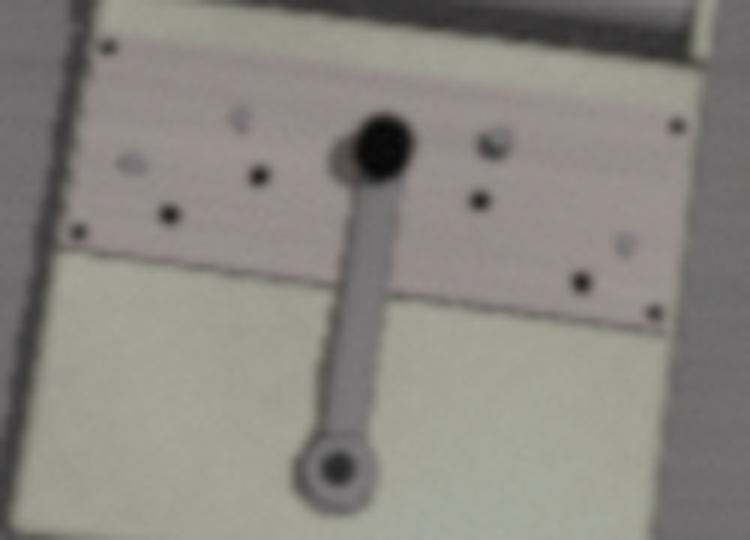

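View pics/sidec.png

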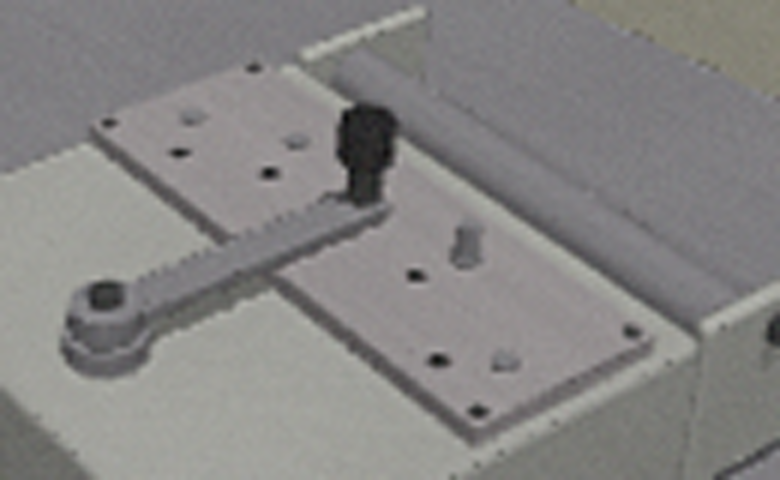

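Top crop: knob at (384,146), holes at (259,176), (170,214), (480,201) and (582,282), and the post at (494,140) beyond hole (480,201). The side crop agrees: post top at (468,227), its hole at (416,275), knob at (366,137). I'll fit the sheeter pose to both views.

```bash
cat > fit.py <<'E'
import numpy as np,pickle
from scipy.optimize import least_squares
d=pickle.load(open("s0.pkl","rb"))
O={"top":(205,145),"side":(215,165)}
def pr(n,X):
    s=d[n]; c=s["R"]@X+s["t"]; u=np.array([s["fx"]*c[0]/c[2]+s["cx"],s["fy"]*c[1]/c[2]+s["cy"]])
    return (u-O[n]+.5)*6-.5
H={"top":[(170,214),(259,176),(480,201),(582,282)],"side":[(180,153),(270,173),(416,275),(438,360)]}
K={"top":(384,146),"side":(366,137)}
C={"top":[(97,37),(60,248),(666,333),(700,108)],"side":[(250,65),(92,128),(475,440),(655,345)]}
P={"top":(496,136),"side":(468,224)}
def W(p,x,y,z):
    c,s=np.cos(p[2]),np.sin(p[2]); return np.array([p[0]+c*x-s*y,p[1]+s*x+c*y,z])
def res(p):
    e=[]
    for i,n in enumerate(("top","side")):
        o=p[11+2*i:13+2*i]
        for a,m in zip(p[3:7],H[n]): e+=list(pr(n,W(p,.15*np.cos(a),.15*np.sin(a),.122))+o-m)
        e+=list(pr(n,W(p,.15,0,.168 if n=="side" else .175))+o-K[n])
        for (x,y),m in zip([(.11,.148),(0,.148),(0,-.148),(.11,-.148)],C[n]): e+=list((pr(n,W(p,p[7]+x,y,.122))+o-m)*.5)
        e+=list(pr(n,p[8:11])+o-P[n])
    return np.r_[e,p[11:15]/8.]   # calibration offset prior
f=least_squares(res,[.45,0,0,.75,.35,-.35,-.75,.1,.6,-.05,.142,0,0,0,0],x_scale=.1)
p=f.x
if __name__=="__main__":
    print("pivot",p[:2],"yaw",np.degrees(p[2]),"hole rad",p[3:7],"platex",p[7],"post",p[8:11],"off",p[11:])
    print(np.round(f.fun[:-4].reshape(2,-1,2),1).tolist())
    a=np.r_[p[3:5],0,p[5:7]]; print("spacings mm",150*np.diff(a))
    v=p[8:10]-p[:2]; print("post polar",np.hypot(*v),np.arctan2(v[1],v[0])-p[2]); print("knob",W(p,.15,0,.168))
E
python3 fit.py
```

```text
pivot [ 0.41887704 -0.0138616 ] yaw -7.7242009261581455 hole rad [ 0.71674609  0.39792783 -0.33734713 -0.76124904] platex 0.08879365082144629 post [ 0.57993362 -0.08875322  0.14182917] off [-1.33716205 -8.46065833  2.51610515 -1.89950626]
[[[0.2, 1.1], [0.9, 0.4], [-0.3, -0.7], [-0.7, -0.5], [0.6, -1.6], [0.3, -2.0], [0.9, 0.8], [1.1, 0.6], [-3.6, 3.5], [0.0, -0.0]], [[0.4, -0.1], [-1.0, 0.1], [-0.2, 1.1], [1.1, 1.3], [0.4, 3.5], [2.9, -2.6], [-3.3, -1.6], [-0.9, -4.0], [-0.2, -3.8], [-0.0, 0.0]]]
spacings mm [-47.82273896 -59.68917381 -50.60206956 -63.58528714]
post polar 0.17761750587480304 -0.30044650925656285
knob [ 0.56751602 -0.03402232  0.168     ]
```

The fit is good: residuals are at most about 0.6 px in the original images, and the spacings fall in the 48–64 mm range. The wanted hole is at about -0.337 rad. Next I'll approach with the jaws tangential to the arc, take a light first squeeze, and centre by force.

```bash
cat > h.py <<'E'
from station import r
from fit import p
import numpy as np
YAW0=np.degrees(p[2])+180
def pose(a,lift,off=0,dt=0.,dr=0.):
    """TCP pose with grasp point at arm angle a (rad), plunger lift (m), off above the knob centre"""
    th=p[2]+a; e=np.array([np.cos(th),np.sin(th)]); t=np.array([-e[1],e[0]])
    xy=p[:2]+(.15+dr)*e+dt*t
    return np.r_[xy,.168+.163+lift+off],[180,0,(YAW0+np.degrees(a)+180)%360-180]
def F(a,n=3,w=.04):
    """mean contact force: radial, tangential, up"""
    f=[]
    for _ in range(n): r.wait(w); f.append(r.sense()["contact_force"])
    f=np.mean(f,0); th=p[2]+a; c,s=np.cos(th),np.sin(th)
    return np.array([c*f[0]+s*f[1],-s*f[0]+c*f[1],f[2]])
E
python3 - <<'E'
from h import *
print(r.inverse_kinematics(*pose(0,0,.1)),r.inverse_kinematics(*pose(-.34,0,.0)))
r.reach(*pose(0,0,.08)); r.servo_line(pose(0,0,.003)[0],speed=.06)
r.wait(.3); f0=F(0,5); print("tare",f0,r.sense()["clock"],r.sense()["tcp_pos"]-pose(0,0,.003)[0])
r.grab(3); r.wait(.2); s=r.sense(); print(F(0,5)-f0,s["opening"],s["tcp_pos"]-pose(0,0,.003)[0],s["clock"])
np.save("f0.npy",f0)
E
```

```text
[ -6.85924461   0.74380733  72.46480754   0.         106.79138512
 -89.13504369] [-11.98043531  -1.32401262  84.65224543   0.          96.67176719
 -74.77566935]
tare [-0.06296087  0.00261238 -0.35965861] 4.6417 [-3.91594409e-06 -5.65130576e-06 -2.15986343e-06]
[ 0.72889602  5.25630596 -0.0454304 ] 0.027780774206139218 [1.30171662e-04 7.80600520e-04 1.43572641e-05] 5.8167
```

```bash
python3 - <<'E'
from h import *
f0=np.load("f0.npy"); dt=0.
for _ in range(4):
    f=F(0,4)-f0; print(dt,f)
    if abs(f[1])<.7: break
    dt+=np.clip(f[1]*.00017,-.001,.001)
    r.servo_line(pose(0,0,.003,dt)[0],speed=.01); r.wait(.1)
s=r.sense(); print(s["opening"],s["tcp_pos"]-pose(0,0,.003,dt)[0],s["clock"]); np.save("dt.npy",dt)
E
```

```text
0.0 [1.13305321 5.34842187 0.39672188]
0.0009092317176617074 [1.46189173 4.39702021 0.43897131]
0.0016567251535394858 [ 1.37794285  1.0278856  -0.01326379]
0.001831465705099745 [ 1.67931512 -1.79901752  0.00599709]
0.02778147577847111 [ 1.53223904e-05 -3.87434619e-05  1.38310610e-05] 8.0917
```

The knob is centred at dt ≈ 1.7 mm. Now I'll grip it firmly and pull it up.

```bash
python3 - <<'E'
from h import *
f0=np.load("f0.npy"); dt=.0017; np.save("dt.npy",dt)
r.servo_line(pose(0,0,.003,dt)[0],speed=.01)
r.grab(30); print("grip",F(0)-f0,r.sense()["opening"])
for z in (.002,.005,.009,.012):
    r.servo_line(pose(0,z,.003,dt)[0],speed=.02); print(z,F(0)-f0,r.sense()["tcp_pos"][2]-pose(0,z,.003,dt)[0][2])
print(r.sense()["clock"],r.sense()["opening"])
E
```

```text
grip [ 2.08373286 -1.71968537  0.49974938] 0.027759791405643466
0.002 [ 4.23169086 -2.2300725  -5.92781322] -0.0009010066553509777
0.005 [ 5.03558852 -2.29731333 -7.11352848] -0.0010279363144198306
0.009 [ 5.63677955 -2.61882674 -8.45102804] -0.0014849150252219112
0.012 [ 5.86558176 -2.26729634 -9.16878021] -0.0018141746729407049
10.3833 0.027346390097929472
```

```bash
python3 - <<'E'
from h import *
f0=np.load("f0.npy"); dt=.0017
for i,a in enumerate(np.linspace(0,-.337,8)[1:]):
    P,o=pose(a,.0128,.003,dt,.0007*min(1,(i+1)/3)); r.servo_line(P,o,speed=.05)
    f=F(a,1)-f0; print(round(a,3),f,(r.sense()["tcp_pos"]-P)*1e3)
    if abs(f[1])>9: print("STOP"); break
print(r.sense()["clock"],r.sense()["opening"])
E
```

```text
-0.048 [  4.3567606   -1.13064415 -10.24261907] [-0.0363707   0.03811417 -1.30793186]
-0.096 [ 0.10554678 -1.1282199  -9.86382168] [-0.31852882  0.04798032 -0.58984364]
-0.144 [ -4.32852643  -1.52806567 -10.47077062] [-0.46920401  0.08503108 -0.45814969]
-0.193 [-5.57380671 -0.36269666 -9.93642454] [-0.53742501  0.17036887 -0.47026377]
-0.241 [-6.21389985 -0.99750407 -9.21752245] [-0.58942071  0.2943162  -0.54624984]
-0.289 [ -6.78265387   0.17210804 -10.28156356] [-0.65157743  0.42192691 -0.53906831]
-0.337 [ -7.21684599  -0.6125107  -10.42774667] [-0.70191541  0.53372023 -0.61933551]
12.7167 0.02799660865490483
```

```bash
cat > probe.py <<'E'
from h import *
f0=np.load("f0.npy"); dt=.0017; dr=-.0003; found=None
def probe(a):
    r.servo_line(*pose(a,.0110,.003,dt,dr),speed=.03)
    r.servo_line(pose(a,.0066,.003,dt,dr)[0],speed=.02)
    f=F(a,2)-f0; print(round(a,4),round(r.sense()["clock"],2),f,(r.sense()["tcp_pos"][2]-pose(a,0,.003)[0][2])*1e3,flush=True)
    return f
for k in (0,1,-1,2,-2,3,-3):
    a=-.337+k*.0011/.15
    f=probe(a)
    if f[2]<-5: found=a; break
    r.servo_line(pose(a,.0110,.003,dt,dr)[0],speed=.03)
    if r.sense()["clock"]>24: break
print("found",found)
E
python3 probe.py
```

```text
-0.337 13.42 [-5.81806214 -0.11197333 -8.75910059] 6.711386334189939
found -0.337
```

```bash
python3 - <<'E'
from h import *
f0=np.load("f0.npy"); dt=.0017; dr=-.0003; a=-.337
for z in (.0045,.0025,.0010):
    r.servo_line(pose(a,z,.003,dt,dr)[0],speed=.02); r.wait(.15)
    f=F(a,3)-f0; print(z,r.sense()["clock"],f,(r.sense()["tcp_pos"]-pose(a,z,.003,dt,dr)[0])*1e3)
    if f[2]>-2: break
E
```

```text
0.0045 13.95 [-6.39408578  0.77150763 -7.59665701] [-0.18179166  0.5601187   0.32143818]
0.0025 14.475 [-6.54862799  0.90311986 -7.30663562] [-0.21092904  0.60486313  0.62000365]
0.001 15.0 [-6.89679705  0.77830521 -6.17366623] [-0.20077073  0.63560913  0.87381962]
```

The force follows the spring curve well below 8 mm, so the pin is in the hole. I'll lower it the rest of the way, relieve the radial load and release.

```bash
python3 - <<'E'
from h import *
f0=np.load("f0.npy"); dt=.0017; a=-.337
for z,dr in ((0,-.0007),(-.001,-.0009),(-.0018,-.0011),(-.0025,-.0011)):
    r.servo_line(pose(a,z,.003,dt,dr)[0],speed=.02); r.wait(.12)
    f=F(a,3)-f0; q=r.sense()["tcp_pos"]; print(z,r.sense()["clock"],f,(q[2]-pose(a,0,.003)[0][2])*1e3)
    if f[2]>-1.5: break
r.let_go(); r.wait(.2); f=F(a)-f0; print("open",f,r.sense()["opening"])
P=pose(a,0,.003,dt,dr)[0]; r.servo_line(P+[0,0,.09],speed=.12)
r.reach([.38,.25,.40],[180,0,150]); r.wait(.2)
import pickle,cv2
d={n:r.snapshot(n) for n in("top","side")}; pickle.dump(d,open("s1.pkl","wb"))
def crop(n,x,y,w,h,k): return cv2.resize(cv2.cvtColor(d[n]["frame"],cv2.COLOR_RGB2BGR)[y:y+h,x:x+w],None,fx=k,fy=k,interpolation=cv2.INTER_CUBIC)
cv2.imwrite("pics/t1.png",crop("top",205,145,125,90,6)); cv2.imwrite("pics/s1.png",crop("side",215,165,130,80,6))
print(r.sense()["clock"],r.sense()["tcp_pos"])
from fit import pr,W,p
for l in (0,.008):
  for n in d: print(l,n,pr(n,W(p,.15*np.cos(a),.15*np.sin(a),.168+l))+p[11:13 ] if n=="top" else pr(n,W(p,.15*np.cos(a),.15*np.sin(a),.168+l))+p[13:15])
E
```

```text
0 15.4917 [-5.61301461  1.01886519 -5.41747934] 1.1395972612040506
-0.001 15.9833 [-5.09471791  0.70034747 -5.40839766] 0.36562039309762095
-0.0018 16.475 [-5.17883081  1.02442389 -4.38465456] 0.06654334482575353
-0.0025 16.9667 [-5.9940175   0.65413224 -1.40529382] 0.01080814029813526
open [-0.20809491 -0.07008815  0.00552412] 0.08833727989647921
20.9417 [0.38043349 0.24959987 0.39996957]
0 top [486.63254153 179.73243312]
0 side [421.91085874 195.16837463]
0.008 top [487.91788179 175.99158922]
0.008 side [423.01013942 180.67347758]
```

View pics/s1.png

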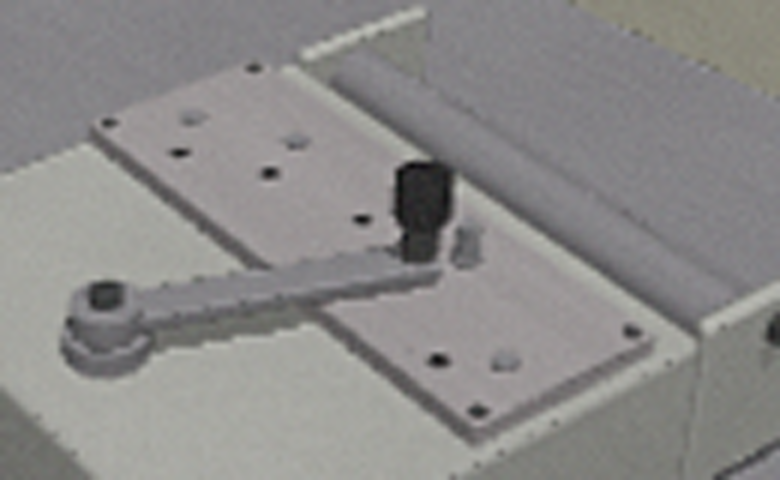

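View pics/t1.png

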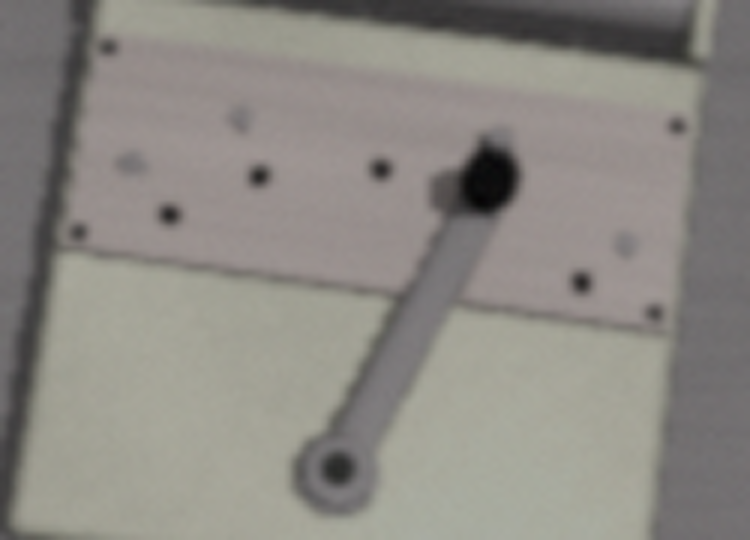

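Side view: the knob is at (423,195). The prediction is (422,195) with the pin home and (423,181) with it resting on the plate, so it is home. Top view: the knob is at (488,181), in front of the post and over the wanted hole. The middle hole is now free.

```bash
python3 -c "
from station import r
r.wait(.2); print(r.sense()['clock'], r.sense()['contact_force']); r.hand_in()"
```

```text
21.1417 [ 0.70763716  0.22053267 -0.73252665]
the job is handed in; nothing more can be done
```

The arm is now locked in the hole with the upright post behind it, about 51 mm (-0.337 rad) from the middle hole on the -y side. I handed in at about 21 s, with the gripper open and well clear.

- **How it went:** I centred on the knob with a 3 N squeeze, then gripped at 30 N and pulled it up about 10–12 mm. I swung the arm with the pin clear of the plate. The pin entered the hole at the first spot I tried.
- **Pin home:** As I lowered the knob, the downward pull followed the spring curve from about 9 N to 5 N, then dropped to about 1.4 N at the bottom. The wrist height there matched 0 mm of lift.
- **Camera check:** After I let go, the side view showed the knob at row 195. That matches the prediction for a home pin (195), not one resting on the plate (181). The top view shows it over the wanted hole, with the middle hole empty.
- **Sideways force:** It stayed at about 1 N while the pin was in the new hole. It was higher in the starting hole:
    - About 5 N for roughly two seconds after the 3 N squeeze, because the first position was 1.7 mm off, until I re-centred.
    - About 2 N at the firm grip and while pulling the pin out.
- **Radial force:** Up to 7 N along the arm built up during the swing, and 5–6 N of it remained until I let go.
- **Jar, cup and ring:** The robot's path stayed away from them, but the final pictures were crops that don't show them.

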